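# Release the ratchet clamp and set the glued project box on the mat

## Task

The small grey project box in the ratchet bar clamp has finished gluing. Throw the clamp's pawl lever right over so that the pawl stays lifted out of the rack, push the clamp bar all the way back, then take the project box out from under the jaw lips, carry it to the green mat and lower it gently (do not drop it) onto a free spot, upright and wholly on the mat. Leave the pawl thrown over and the bar back, and do not shift any of the other things on the board.

Things in the scene. Friction and masses are not known exactly. Their poses are not given: they have to be found in the camera images.
- clamp: ratchet bar clamp screwed to the board: aluminium bed 250 x 90 x 12 mm, dark steel jaws. Origin on the board's surface under the bed, which spans x -130..120, y -45..45 mm; z up; x = clamping direction, from pawl to fixed jaw. The rack bar (16 mm wide, top at z 26) runs along y = 0, ending at x -125, or x -170 when back. The clamped box sits on the bed, centre near x 65, y -5..5, z 34.
- fixed_lip (a point): on the fixed jaw: middle of its lip's free edge, at clamp x 88.5, y 0, z 64 mm (lip top). Lip z 58..64, y -28..28, overhanging the clamped box by 6.5 mm with 2 mm to spare above it; jaw face at x 95.5, jaw back at x 115. With the bar back, slide the box 10 to 20 mm towards the clamp's -x, out from under this lip, before lifting it.
- pawl_pin (a point): the pin the pawl turns on, at clamp x -85, y 0, z 33 mm, along the clamp's y axis, held between two steel cheeks (x -110..-60, |y| 12..20, up to z 44).
- pawl (a joint): pawl angle, rad: 0 = nose down in the rack (bar locked against sliding back), 1.25 = lever thrown fully over towards the clamp's -x (nose up, on its stop). A weight-loaded bell crank, under 2 N at the knob: below about 0.5 it falls back into the rack, beyond that it falls over to its stop and stays.
- pawl_knob (a point): centre of the 18 mm black ball knob on top of the pawl's throw lever (8 mm stem, 78 mm from the pin to the knob centre). At pawl = 0 it is at clamp x -65, y 0, z 108 mm, leaning 15 deg from vertical towards +x; pushed towards the clamp's -x it swings over in an arc round the pin.
- bar (a joint): how far the clamp bar with the moving jaw has slid back, m: 0 = closed on the box, 0.045 = fully back. It slides along the clamp's -x, with about 2.5 N of friction, stays where left, and moves less than 3 mm while the pawl is down.
- post (a point): upright steel push post on the moving jaw, 12 mm diameter, from z 64 to z 112 mm; this point is on its axis at z 95, at clamp x 25.5, y 0 when bar = 0. The jaw below spans -9..9 mm in x about the post, y -28..28, with a lip (z 58..64) reaching to +16 mm, 6.5 mm over the box. The space over the box (above z 66) is free, so the post can be pushed from its +x side.
- work_center (a point): centre of the clamped grey plastic project box, 60 mm (own x, along the clamp's x at the start) x 46 mm (own y) x 44 mm high, about 130 g, upright with z up; it stands on the clamp bed and is gripped across its 46 mm width, whose two sides are free.
- mat: green silicone mat fixed on the board, 200 mm (x) x 260 mm (y) x 4 mm thick; origin at its underside centre, on the board's surface.
- tin: round aluminium flux tin standing on the mat, 47 mm diameter, 28 mm high; origin at its underside centre. Not to be shifted.
- spool: solder spool standing on the mat, 52 mm diameter, 40 mm high; origin at its underside centre. Not to be shifted.
- solder_stand: black metal soldering stand, 100 x 70 mm base with a spiral holder, 130 mm high in all; origin at its underside centre. Not to be shifted.
- magnifier: plastic magnifier on a 60 mm round base near the clamp, upright 72 mm lens rim, 136 mm high; origin at its underside centre. Not to be shifted.
- tweezers: steel tweezers lying flat near the clamp, about 136 mm long (own x), 18 mm wide, 8 mm high; origin at its middle on the board. Not to be shifted.
- parts_tray: black plastic tray of small parts, 75 x 65 mm, 22 mm high; origin at its underside centre. Not to be shifted.
- spare_box: a larger spare grey project box, 110 x 80 x 35 mm, lying beyond the middle of the board; origin at its underside centre. Not to be shifted.
Not all that is in view belongs to the job. Leave any brown or purple look-alike of the part that bears work_center alone.

How it is judged:
By the outcome, as a careful person would: the job done as asked, in the order asked, and still so for the second after the job is handed in, with the robot touching nothing.
It also fails if it takes over 51 s, if anything falls off the work surface, if the arm or the gripper's body presses on something with over 40 N, if the wrist force passes 120 N, or if a joint passes its speed limit or range.

## Robot

A 6-joint arm with a two-finger parallel gripper is mounted at the origin on the work surface. World frame = base frame: x ahead of the robot, y to its left, z up, the work surface at z = 0. Lengths are in m, angles in rad, forces in N, time in s.
With the tool pointing down it reaches from about 0.3 to 0.775 m from the base axis. Payload 14.6 kg.
Tool frame: the origin (TCP) lies midway between the tips of the shut fingers; the grasp point (between the pads) lies 19 mm behind it; z points along the fingers, y is the line along which they close (so a half turn about z gives the same grasp; the last joint's range is limited). The gripper opens to 94 mm and grips with 3 to 60 N. Pads are 16 mm wide; open, the fingers measure 119 mm over their backs; the gripper's body (75 mm by 177 mm) begins 78 mm behind the grasp point.
Start: joints at [-1.389, 0.3, 1.521, -0, 1.321, -0.067], TCP at [0.135, -0.533, 0.205] pointing down, gripper open.
Joint ranges: [-3.03, 3.03], [-0.79, 2.21], [0.23, 2.52], [-1.04, 4.18], [0, 3.07], [-2.55, 2.55]. Speed limits (rad/s): [2.22, 2.22, 2.57, 3.14, 3.14, 3.14].

## Interface

Orientations are given as [roll, pitch, yaw] about the fixed x, y, z axes, in that order (R = Rz(yaw) Ry(pitch) Rx(roll)).
In Python, from station import * gives the robot as it stands.
- The arm moves only by the tool send_rows, never from a script. Its argument "targets" is a list of rows, each an object of numbers: "x", "y", "z": the shift along the world's x, y, z in units of 0.2 m (1.0 is 0.2 m); "spin": the turn about the world's z in units of pi/2 rad (1.0 is pi/2 rad); "claw": the finger opening in mm, from 0 to 94. A call has 1 to 20 rows; each row shifts and turns the commanded pose from where the row before left it; what a row does not reach is not made up. A row lasts 1/10 s, in which the tool goes at most 50 mm and 8.59 degrees, less where a joint would pass 70% of its speed; a pose out of reach is approached as far as the arm can. A call with a number of a shift or a turn outside -1 to 1 is refused whole. A call with a gripper value outside its range is refused whole. The fingers move at their own pace and stop on an object; "force" is the grip in N (left out, the last holds). Time passes only in rows, so rows that do not move let the fingers close. It gives the time, the measured TCP pose, the force, the opening and the grip force at its end, in the units of the state.
- get_obs(): the state, without advancing time (a new reading comes with each control period).
- camera(name): name is "scene" or "top"; returns the picture (400x640x3 uint8, blue, green, red); there is no depth.
- camera_model(name): a dict with "fovy" (degrees; the focal length in pixels is half the picture's height over the tangent of half this angle, whatever the lens; pixels are square), "cx", "cy" (the principal point, pixels), "T" (4x4, takes a point from camera to world coordinates). Camera axes: x right, y down, z forward; pixel columns grow to the right and rows downward; lengths in m; the calibration is good to about 2 mm. A picture is of the moment at which its call begins. camera_model takes no time and is no camera call.
- hand_in(): hands the job in; it is judged then, once.
The state is a dict: "time_s": time; "qpos": joint angles; "joint_vel": joint speeds; "tau": joint torques, N m; "ee_pos": TCP position; "eef_rot": TCP orientation; "force": force on the tool from outside, world axes, zero at the start; "moment": the same for the moment, N m; "grip_width": finger opening in m; "grip_force": force on a finger pad.
Only numpy, scipy, OpenCV 4.12 (cv2) and the standard library are available. Lean on these libraries where they do the work, as an engineer would, in place of code of your own. Each camera call takes 0.05 s, during which the arm holds its last target. There are 200 camera calls.

## Working session

There is one attempt and no reset: what is moved stays moved. The work goes in short steps, Python scripts to look and compute and a tool call to move; the robot and the scene stay as the last step left them, time stands still between calls to the robot, and variables do not carry over. Pictures are saved under pics/ and viewed, at most 10 in all, crops included, and the job is handed in when it is done.

Besides the shell and the picture viewer there is one more tool, called by a JSON object that holds its "api" and its "payload", one argument or row to a line. send_rows: Moves the arm, as the interface text tells. Its arguments: {"type":"object","properties":{"targets":{"type":"array"},"force":{"type":"number"}},"required":["targets"]}

```bash
mkdir -p pics; python3 - <<'E'
from station import *
import cv2
for n in("scene","top"):
    cv2.imwrite(f"pics/{n}0.png",camera(n)); m=camera_model(n); print(n,m)
print(get_obs())
E
```

```text
scene {'fovy': 42.05130552836175, 'cx': 321.5221262603755, 'cy': 209.3883208278501, 'T': array([[-0.16716225,  0.68211916, -0.71187796,  1.38640322],
       [ 0.98592406,  0.11802882, -0.11841855,  0.15177283],
       [ 0.00324656, -0.72165272, -0.69224765,  0.91324659],
       [ 0.        ,  0.        ,  0.        ,  1.        ]])}
top {'fovy': 46.13874464791487, 'cx': 324.9428037833392, 'cy': 197.01029153082467, 'T': array([[ 0.00405167, -0.99783117,  0.06570042,  0.46688715],
       [-0.9999479 , -0.00465833, -0.00908317,  0.00822351],
       [ 0.00936953, -0.0656602 , -0.99779805,  1.1645969 ],
       [ 0.        ,  0.        ,  0.        ,  1.        ]])}
{'time_s': 0.1, 'qpos': array([-1.38863852e+00,  3.00419573e-01,  1.52150799e+00, -1.54626820e-05,
        1.32070531e+00, -6.66174732e-02]), 'joint_vel': array([ 0.0004104 ,  0.00041094, -0.00152356,  0.00026315,  0.00034699,
       -0.00155275]), 'tau': array([ 1.36826078e-03, -5.32644618e+01, -3.53281581e+01,  7.09089939e-02,
        2.35308800e-02, -6.63906690e-05]), 'ee_pos': array([ 0.13536097, -0.53284222,  0.20494552]), 'eef_rot': array([-3.14055375e+00, -5.43007810e-05,  2.48779084e-01]), 'force': array([ 0.14787633,  0.13120918, -0.73731998]), 'moment': array([-0.03593848,  0.05481055,  0.02971359]), 'grip_force': 0.0, 'grip_width': 0.0937752494064501}
```

View pics/top0.png

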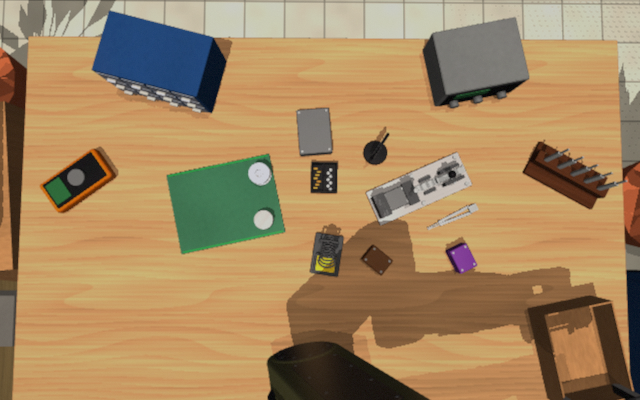

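View pics/scene0.png

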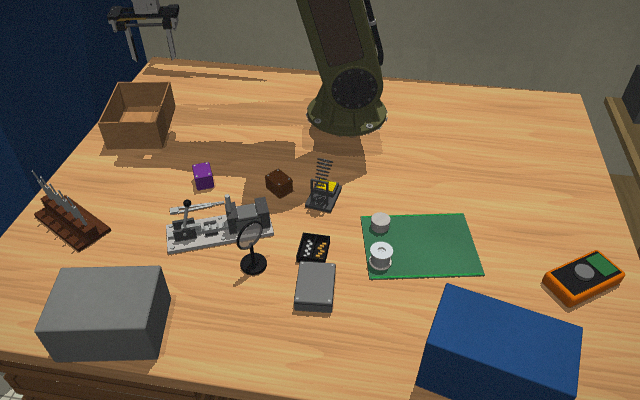

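Top view: the clamp is at about (418,188), with its fixed jaw to the left, the knob near (452,173) and the mat at (227,203). These could be taken for the work box:
- grey box in the clamp, (395,198): chosen, since it sits between the jaws
- spare grey box, (314,132)
- brown box, (377,260)
- purple box, (461,257)

I'll check the choice in a close crop.

```bash
cat > h.py <<'E'
import numpy as np, cv2
from station import *
def ray(n,u,v):
    m=camera_model(n); f=200/np.tan(np.radians(m["fovy"]/2)); T=np.array(m["T"])
    d=T[:3,:3]@np.array([(u-m["cx"])/f,(v-m["cy"])/f,1]); return T[:3,3],d/np.linalg.norm(d)
def onz(n,u,v,z):
    o,d=ray(n,u,v); return o+d*(z-o[2])/d[2]
def tri(a,b):
    (o1,d1),(o2,d2)=ray("top",*a),ray("scene",*b)
    s=np.linalg.lstsq(np.c_[d1,-d2],o2-o1,rcond=None)[0]
    p,q=o1+s[0]*d1,o2+s[1]*d2; return (p+q)/2,np.linalg.norm(p-q)
def proj(n,p):
    m=camera_model(n); f=200/np.tan(np.radians(m["fovy"]/2)); T=np.array(m["T"])
    c=T[:3,:3].T@(np.array(p)-T[:3,3]); return m["cx"]+f*c[0]/c[2],m["cy"]+f*c[1]/c[2]
E
python3 - <<'E'
import cv2,numpy as np
a=cv2.imread("pics/top0.png")[148:228,362:482]; b=cv2.imread("pics/scene0.png")[190:255,160:280]
k=lambda i:cv2.resize(i,(780,int(i.shape[0]*6.5)),interpolation=cv2.INTER_CUBIC)
cv2.imwrite("pics/ct.png",k(a)); cv2.imwrite("pics/cs.png",k(b))
E
```

```text
(no output)
```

View pics/ct.png

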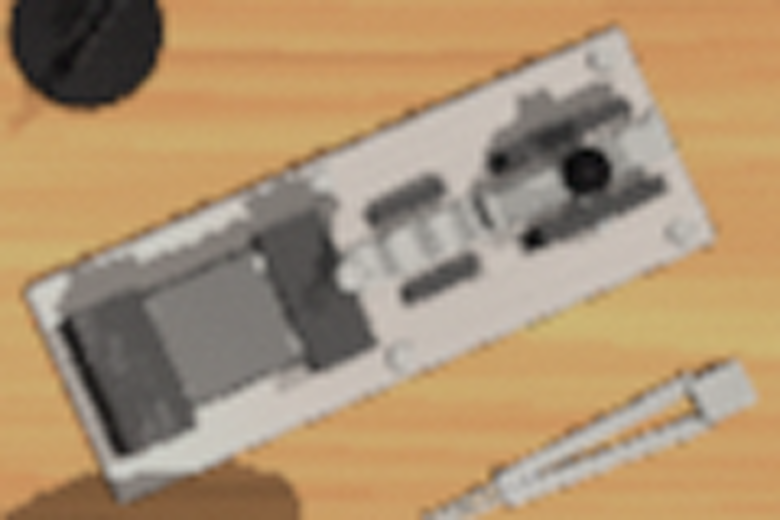

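View pics/cs.png

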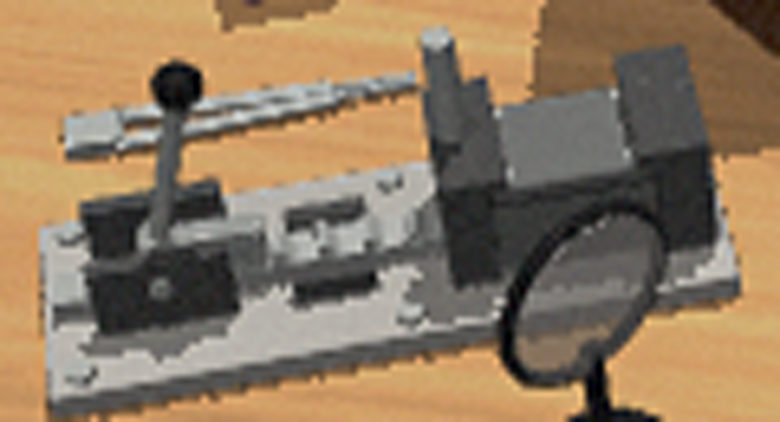

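The crops show the grey box held between the dark jaws, the knob at (586,170) in the top crop and (177,85) in the scene crop, and the magnifier standing beside the clamp on its +y or -y side. Next I'll measure.

```bash
python3 - <<'E'
from h import *
np.set_printoptions(precision=4,suppress=True)
t=lambda x,y:(x/6.5+362-.4,y/6.5+148-.4); s=lambda x,y:(x/6.5+160-.4,y/6.5+190-.4)
# bed corners (clamp coords)
P=[onz("top",*t(*p),.012)[:2] for p in[(22,285),(118,480),(622,28),(714,240)]]; P=np.array(P)
print(P)
C=np.array([[.12,-.045],[.12,.045],[-.13,-.045],[-.13,.045]])
for sg in(1,-1):
    D=C*[1,sg]; a=P-P.mean(0); d=D-D.mean(0)
    th=np.arctan2((d[:,0]*a[:,1]-d[:,1]*a[:,0]).sum(),(d*a).sum()); R=np.array([[np.cos(th),-np.sin(th)],[np.sin(th),np.cos(th)]])
    o=P.mean(0)-R@D.mean(0); print(sg,th,o,np.abs(D@R.T+o-P).max())
    if np.abs(D@R.T+o-P).max()<.01: RR,O=R,o; np.savez("c.npz",R=R,o=o,th=th)
W=lambda x,y,z:np.r_[RR@[x/1e3,y/1e3]+O,z/1e3]
I=lambda p:np.r_[RR.T@(p[:2]-O),p[2]]*1e3
k,e=tri(t(586,170),s(177,85)); print("knob clamp mm",I(k),e,"world",k)
print("knob exp",W(-65,0,108),"post",W(25.5,0,95),"work",W(65,0,34))
print("post top proj scene",proj("scene",W(25.5,0,112)),"seen",s(437,40))
# box top edges
print("box top corners:",[I(onz("top",*t(*p),.056)) for p in[(145,300),(195,402),(262,255),(300,355)]])
print("mag base",I(onz("top",375,153,.005)),"lens", I(tri((374,150),(250,235))[0]))
print("mag rim scene top",I(onz("scene",*s(640,210),.13)),I(onz("scene",*s(515,370),.07)))
im=cv2.imread("pics/top0.png"); h=cv2.cvtColor(im,cv2.COLOR_BGR2HSV)
m=cv2.inRange(h,(50,80,40),(85,255,255)); m[:, :150]=0;m[:,300:]=0;m[:140]=0
cs=max(cv2.findContours(m,0,2)[0],key=cv2.contourArea); r=cv2.minAreaRect(cv2.convexHull(cs)); print(r)
print("mat corners",[onz("top",*p,.004)[:2] for p in cv2.boxPoints(r)],"ctr",onz("top",*r[0],.004))
print("spool",onz("top",260,174,.04),"tin",onz("top",263.5,219,.028))
E
```

```text
[[ 0.557  -0.1009]
 [ 0.4833 -0.137 ]
 [ 0.6565 -0.3303]
 [ 0.5754 -0.3642]]
1 1.9711356277817653 [ 0.5661 -0.2285] 0.005418650997100483
-1 1.9641750971249676 [ 0.5661 -0.2285] 0.08212640151858752
knob clamp mm [-64.891    0.9294 109.8663] 0.0006786761820110358 world [ 0.5905 -0.2886  0.1099]
knob exp [ 0.5914 -0.2884  0.108 ] post [ 0.5562 -0.205   0.095 ] work [ 0.5408 -0.1687  0.034 ]
post top proj scene (np.float64(227.090259204659), np.float64(196.15415824667946)) seen (226.83076923076922, 195.75384615384615)
box top corners: [array([ 87.0085, -17.4601,  56.    ]), array([84.8469, 23.767 , 56.    ]), array([ 41.0613, -16.1219,  56.    ]), array([42.7424, 22.7991, 56.    ])]
mag base [  59.6262 -120.4253    5.    ] lens [  67.3098 -117.4584   93.3152]
mag rim scene top [  81.1759 -116.4324  130.    ] [  33.3742 -121.6332   70.    ]
((225.05459594726562, 203.45697021484375), (80.10597229003906, 105.10314178466797), 78.34070587158203)
mat corners [array([0.5965, 0.3928]), array([0.6509, 0.1388]), array([0.4563, 0.0966]), array([0.4034, 0.3482])] ctr [0.5262 0.2443 0.004 ]
spool [0.5957 0.1544 0.04  ] tin [0.4878 0.1461 0.028 ]
```

{"api": "send_rows", "payload": {
  "targets": [
    {"x": 0.139, "y": 0.084, "spin": 0.0685, "claw": 0},
    {"x": 0.139, "y": 0.084, "spin": 0.0685, "claw": 0},
    {"x": 0.139, "y": 0.084, "spin": 0.0685, "claw": 0},
    {"x": 0.139, "y": 0.084, "spin": 0.0685, "claw": 0},
    {"x": 0.139, "y": 0.084, "spin": 0.0685, "claw": 0},
    {"x": 0.139, "y": 0.084, "spin": 0.0685, "claw": 0},
    {"x": 0.139, "y": 0.084, "spin": 0.0685, "claw": 0},
    {"x": 0.139, "y": 0.084, "spin": 0.0685, "claw": 0},
    {"x": 0.139, "y": 0.084, "spin": 0.0685, "claw": 0},
    {"x": 0.139, "y": 0.084, "spin": 0.0685, "claw": 0},
    {"x": 0.139, "y": 0.084, "spin": 0.0685, "claw": 0},
    {"x": 0.139, "y": 0.084, "spin": 0.0685, "claw": 0},
    {"x": 0.139, "y": 0.084, "spin": 0.0685, "claw": 0},
    {"x": 0.139, "y": 0.084, "spin": 0.0685, "claw": 0},
    {"x": 0.139, "y": 0.084, "spin": 0.0685, "claw": 0},
    {"x": 0.139, "y": 0.084, "spin": 0.0685, "claw": 0},
    {"claw": 0},
    {"claw": 0}
  ]
}}

```text
schema error: expected keys x, y, z, spin, claw
```

{"api": "send_rows", "payload": {
  "targets": [
    {"x": 0.139, "y": 0.084, "z": 0, "spin": 0.0685, "claw": 0},
    {"x": 0.139, "y": 0.084, "z": 0, "spin": 0.0685, "claw": 0},
    {"x": 0.139, "y": 0.084, "z": 0, "spin": 0.0685, "claw": 0},
    {"x": 0.139, "y": 0.084, "z": 0, "spin": 0.0685, "claw": 0},
    {"x": 0.139, "y": 0.084, "z": 0, "spin": 0.0685, "claw": 0},
    {"x": 0.139, "y": 0.084, "z": 0, "spin": 0.0685, "claw": 0},
    {"x": 0.139, "y": 0.084, "z": 0, "spin": 0.0685, "claw": 0},
    {"x": 0.139, "y": 0.084, "z": 0, "spin": 0.0685, "claw": 0},
    {"x": 0.139, "y": 0.084, "z": 0, "spin": 0.0685, "claw": 0},
    {"x": 0.139, "y": 0.084, "z": 0, "spin": 0.0685, "claw": 0},
    {"x": 0.139, "y": 0.084, "z": 0, "spin": 0.0685, "claw": 0},
    {"x": 0.139, "y": 0.084, "z": 0, "spin": 0.0685, "claw": 0},
    {"x": 0.139, "y": 0.084, "z": 0, "spin": 0.0685, "claw": 0},
    {"x": 0.139, "y": 0.084, "z": 0, "spin": 0.0685, "claw": 0},
    {"x": 0.139, "y": 0.084, "z": 0, "spin": 0.0685, "claw": 0},
    {"x": 0.139, "y": 0.084, "z": 0, "spin": 0.0685, "claw": 0},
    {"x": 0, "y": 0, "z": 0, "spin": 0, "claw": 0},
    {"x": 0, "y": 0, "z": 0, "spin": 0, "claw": 0}
  ]
}}

```text
time_s: 1.9
ee_pos: [0.5801, -0.264, 0.2047]
eef_rot: [-3.141, -0.001, 1.97]
force: [-1.0, -0.6, -0.2]
grip_width: 0.0002
grip_force: 0.0
```

{"api": "send_rows", "payload": {
  "targets": [
    {"x": 0, "y": 0, "z": -0.11, "spin": 0, "claw": 0},
    {"x": 0, "y": 0, "z": -0.11, "spin": 0, "claw": 0},
    {"x": 0, "y": 0, "z": -0.11, "spin": 0, "claw": 0},
    {"x": 0, "y": 0, "z": -0.11, "spin": 0, "claw": 0},
    {"x": 0, "y": 0, "z": -0.11, "spin": 0, "claw": 0},
    {"x": 0, "y": 0, "z": 0, "spin": 0, "claw": 0},
    {"x": 0.0117, "y": -0.0276, "z": 0, "spin": 0, "claw": 0},
    {"x": 0.0117, "y": -0.0276, "z": 0, "spin": 0, "claw": 0},
    {"x": 0.0117, "y": -0.0276, "z": 0, "spin": 0, "claw": 0},
    {"x": 0.0117, "y": -0.0276, "z": 0, "spin": 0, "claw": 0},
    {"x": 0.0117, "y": -0.0276, "z": 0, "spin": 0, "claw": 0},
    {"x": 0.0117, "y": -0.0276, "z": 0, "spin": 0, "claw": 0}
  ]
}}

```text
time_s: 3.1
ee_pos: [0.5945, -0.2979, 0.0956]
eef_rot: [3.142, 0.0, 1.97]
force: [0.1, 0.2, 0.7]
grip_width: 0.0003
grip_force: 0.0
```

{"api": "send_rows", "payload": {
  "targets": [
    {"x": 0.0117, "y": -0.0276, "z": 0, "spin": 0, "claw": 0},
    {"x": 0.0117, "y": -0.0276, "z": 0, "spin": 0, "claw": 0},
    {"x": 0.0117, "y": -0.0276, "z": 0, "spin": 0, "claw": 0},
    {"x": 0.0117, "y": -0.0276, "z": 0, "spin": 0, "claw": 0},
    {"x": 0.0117, "y": -0.0276, "z": 0, "spin": 0, "claw": 0},
    {"x": 0.0117, "y": -0.0276, "z": 0, "spin": 0, "claw": 0},
    {"x": 0.0117, "y": -0.0276, "z": 0, "spin": 0, "claw": 0},
    {"x": 0, "y": 0, "z": 0, "spin": 0, "claw": 0},
    {"x": 0, "y": 0, "z": 0, "spin": 0, "claw": 0}
  ]
}}

```text
time_s: 4.0
ee_pos: [0.6106, -0.336, 0.0953]
eef_rot: [-3.142, -0.0, 1.97]
force: [-0.5, 0.2, -0.5]
grip_width: 0.0005
grip_force: 0.0
```

{"api": "send_rows", "payload": {
  "targets": [
    {"x": 0, "y": 0, "z": 0.14, "spin": 0, "claw": 0},
    {"x": 0, "y": 0, "z": 0.14, "spin": 0, "claw": 0},
    {"x": -0.064, "y": 0.1535, "z": 0, "spin": 0, "claw": 0},
    {"x": -0.064, "y": 0.1535, "z": 0, "spin": 0, "claw": 0},
    {"x": -0.064, "y": 0.1535, "z": 0, "spin": 0, "claw": 0},
    {"x": -0.064, "y": 0.1535, "z": 0, "spin": 0, "claw": 0},
    {"x": -0.064, "y": 0.1535, "z": 0, "spin": 0, "claw": 0},
    {"x": 0, "y": 0, "z": 0, "spin": 0, "claw": 0}
  ]
}}

```text
time_s: 4.8
ee_pos: [0.5458, -0.1794, 0.152]
eef_rot: [3.141, -0.0, 1.973]
force: [0.3, 0.4, 0.1]
grip_width: 0.0003
grip_force: 0.0
```

```bash
python3 - <<'E'
from h import *
k=lambda i:cv2.resize(i,None,fx=4,fy=4,interpolation=cv2.INTER_CUBIC)
cv2.imwrite("pics/p1.png",k(camera("scene")[140:270,140:310]))
E
```

```text
(no output)
```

View pics/p1.png

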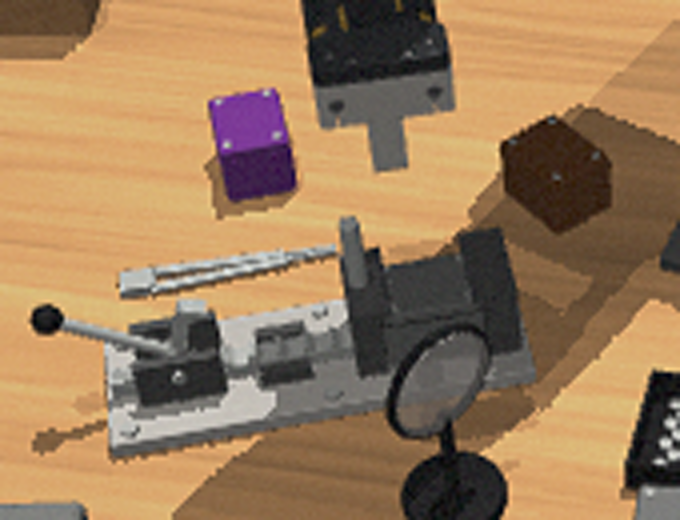

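The picture shows the pawl lever lying over towards -x, with the knob at (46,320) in the crop and the nose up. The gripper is above the box, so I'll push the post.

{"api": "send_rows", "payload": {
  "targets": [
    {"x": 0, "y": 0, "z": -0.12, "spin": 0, "claw": 0},
    {"x": 0, "y": 0, "z": -0.12, "spin": 0, "claw": 0},
    {"x": 0, "y": 0, "z": -0.11, "spin": 0, "claw": 0},
    {"x": 0, "y": 0, "z": 0, "spin": 0, "claw": 0},
    {"x": 0.00975, "y": -0.023, "z": 0, "spin": 0, "claw": 0},
    {"x": 0.00975, "y": -0.023, "z": 0, "spin": 0, "claw": 0},
    {"x": 0.00975, "y": -0.023, "z": 0, "spin": 0, "claw": 0},
    {"x": 0.00975, "y": -0.023, "z": 0, "spin": 0, "claw": 0},
    {"x": 0.00975, "y": -0.023, "z": 0, "spin": 0, "claw": 0},
    {"x": 0.00975, "y": -0.023, "z": 0, "spin": 0, "claw": 0},
    {"x": 0.00975, "y": -0.023, "z": 0, "spin": 0, "claw": 0},
    {"x": 0.00975, "y": -0.023, "z": 0, "spin": 0, "claw": 0},
    {"x": 0.00975, "y": -0.023, "z": 0, "spin": 0, "claw": 0},
    {"x": 0.00975, "y": -0.023, "z": 0, "spin": 0, "claw": 0}
  ]
}}

```text
time_s: 6.25
ee_pos: [0.5663, -0.2288, 0.0814]
eef_rot: [3.142, -0.0, 1.97]
force: [0.3, 3.7, 1.0]
grip_width: 0.0005
grip_force: 1.5
```

{"api": "send_rows", "payload": {
  "targets": [
    {"x": 0.004, "y": -0.0092, "z": 0, "spin": 0, "claw": 0},
    {"x": 0.004, "y": -0.0092, "z": 0, "spin": 0, "claw": 0},
    {"x": 0.004, "y": -0.0092, "z": 0, "spin": 0, "claw": 0}
  ]
}}

```text
time_s: 6.55
ee_pos: [0.568, -0.233, 0.0813]
eef_rot: [-3.141, -0.003, 1.97]
force: [-8.7, 18.6, 11.2]
grip_width: 0.0004
grip_force: 10.4
```

{"api": "send_rows", "payload": {
  "targets": [
    {"x": -0.02, "y": 0.046, "z": 0.02, "spin": 0, "claw": 0},
    {"x": -0.065, "y": 0.135, "z": 0.05, "spin": 0, "claw": 74},
    {"x": -0.065, "y": 0.135, "z": 0.03, "spin": 0, "claw": 74},
    {"x": 0, "y": 0, "z": 0, "spin": 0, "claw": 74},
    {"x": 0, "y": 0, "z": 0, "spin": 0, "claw": 74},
    {"x": 0, "y": 0, "z": 0, "spin": 0, "claw": 74},
    {"x": 0, "y": 0, "z": 0, "spin": 0, "claw": 74}
  ]
}}

```text
time_s: 7.25
ee_pos: [0.5386, -0.1715, 0.1011]
eef_rot: [-3.141, -0.0, 1.97]
force: [0.5, -0.5, 0.6]
grip_width: 0.0453
grip_force: 0.0
```

```bash
python3 - <<'E'
from h import *
k=lambda i:cv2.resize(i,None,fx=4,fy=4,interpolation=cv2.INTER_CUBIC)
cv2.imwrite("pics/p2.png",k(camera("scene")[140:270,140:310]))
c=np.load("c.npz");p=get_obs()["ee_pos"];print(c["R"].T@(p[:2]-c["o"]),p)
E
```

```text
[0.06329592 0.00308026] [ 0.53859485 -0.1714234   0.10108994]
```

View pics/p2.png

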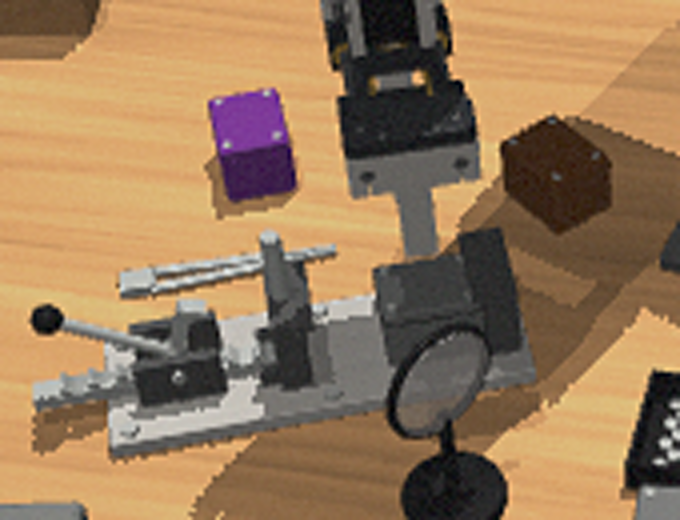

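The bar and moving jaw are back, the pawl is still over, and the box stands free under the fixed lip. Next I'll open the fingers fully, descend and grip.

{"api": "send_rows", "payload": {
  "force": 15,
  "targets": [
    {"x": 0, "y": 0, "z": 0, "spin": 0, "claw": 76},
    {"x": 0, "y": 0, "z": 0, "spin": 0, "claw": 76},
    {"x": 0, "y": 0, "z": 0, "spin": 0, "claw": 76},
    {"x": 0, "y": 0, "z": 0, "spin": 0, "claw": 76}
  ]
}}

```text
time_s: 7.7
ee_pos: [0.5386, -0.1709, 0.1014]
eef_rot: [-3.142, -0.0, 1.97]
force: [-0.1, -0.4, 0.6]
grip_width: 0.0755
grip_force: 0.0
```

{"api": "send_rows", "payload": {
  "targets": [
    {"x": 0, "y": 0, "z": -0.1, "spin": 0, "claw": 76},
    {"x": 0, "y": 0, "z": -0.1, "spin": 0, "claw": 76},
    {"x": 0, "y": 0, "z": -0.1, "spin": 0, "claw": 76},
    {"x": 0, "y": 0, "z": -0.1, "spin": 0, "claw": 76},
    {"x": 0, "y": 0, "z": 0, "spin": 0, "claw": 76}
  ]
}}

```text
time_s: 8.2
ee_pos: [0.5373, -0.1703, 0.0192]
eef_rot: [-3.139, -0.003, 1.97]
force: [0.1, 0.4, 0.4]
grip_width: 0.0761
grip_force: 0.0
```

{"api": "send_rows", "payload": {
  "force": 15,
  "targets": [
    {"x": 0, "y": 0, "z": 0, "spin": 0, "claw": 40},
    {"x": 0, "y": 0, "z": 0, "spin": 0, "claw": 40},
    {"x": 0, "y": 0, "z": 0, "spin": 0, "claw": 40},
    {"x": 0, "y": 0, "z": 0, "spin": 0, "claw": 40},
    {"x": 0, "y": 0, "z": 0, "spin": 0, "claw": 40},
    {"x": 0, "y": 0, "z": 0, "spin": 0, "claw": 40}
  ]
}}

```text
time_s: 8.8
ee_pos: [0.5388, -0.1709, 0.0221]
eef_rot: [3.141, 0.001, 1.97]
force: [-2.1, 0.4, 5.6]
grip_width: 0.046
grip_force: 15.0
```

{"api": "send_rows", "payload": {
  "force": 20,
  "targets": [
    {"x": 0.0078, "y": -0.0185, "z": 0, "spin": 0, "claw": 40},
    {"x": 0.0078, "y": -0.0185, "z": 0, "spin": 0, "claw": 40},
    {"x": 0.0078, "y": -0.0185, "z": 0, "spin": 0, "claw": 40},
    {"x": 0.0078, "y": -0.0185, "z": 0, "spin": 0, "claw": 40},
    {"x": 0, "y": 0, "z": 0, "spin": 0, "claw": 40}
  ]
}}

```text
time_s: 9.3
ee_pos: [0.5453, -0.1859, 0.0221]
eef_rot: [3.141, 0.001, 1.97]
force: [1.2, -0.5, 4.7]
grip_width: 0.0459
grip_force: 19.9
```

{"api": "send_rows", "payload": {
  "targets": [
    {"x": 0, "y": 0, "z": 0.03, "spin": 0, "claw": 40},
    {"x": 0, "y": 0, "z": 0.06, "spin": 0, "claw": 40},
    {"x": 0, "y": 0, "z": 0.1, "spin": 0, "claw": 40},
    {"x": 0, "y": 0, "z": 0.12, "spin": 0, "claw": 40},
    {"x": 0, "y": 0, "z": 0.15, "spin": 0, "claw": 40},
    {"x": 0, "y": 0, "z": 0.15, "spin": 0, "claw": 40},
    {"x": 0, "y": 0, "z": 0.15, "spin": 0, "claw": 40},
    {"x": 0, "y": 0, "z": 0.1, "spin": 0, "claw": 40},
    {"x": 0, "y": 0, "z": 0.05, "spin": 0, "claw": 40},
    {"x": 0, "y": 0, "z": 0, "spin": 0, "claw": 40}
  ]
}}

```text
time_s: 10.3
ee_pos: [0.545, -0.1857, 0.2048]
eef_rot: [3.14, 0.001, 1.97]
force: [1.1, -0.2, -2.6]
grip_width: 0.0458
grip_force: 19.9
```

{"api": "send_rows", "payload": {
  "targets": [
    {"x": -0.0094, "y": 0.07, "z": 0, "spin": 0, "claw": 40},
    {"x": -0.0094, "y": 0.12, "z": 0, "spin": 0, "claw": 40},
    {"x": -0.0094, "y": 0.16, "z": 0, "spin": 0, "claw": 40},
    {"x": -0.0094, "y": 0.16, "z": 0, "spin": 0, "claw": 40},
    {"x": -0.0094, "y": 0.16, "z": 0, "spin": 0, "claw": 40},
    {"x": -0.0094, "y": 0.16, "z": 0, "spin": 0, "claw": 40},
    {"x": -0.0094, "y": 0.16, "z": 0, "spin": 0, "claw": 40},
    {"x": -0.0094, "y": 0.16, "z": 0, "spin": 0, "claw": 40},
    {"x": -0.0094, "y": 0.16, "z": 0, "spin": 0, "claw": 40},
    {"x": -0.0094, "y": 0.16, "z": 0, "spin": 0, "claw": 40},
    {"x": -0.0094, "y": 0.16, "z": 0, "spin": 0, "claw": 40},
    {"x": -0.0094, "y": 0.16, "z": 0, "spin": 0, "claw": 40},
    {"x": -0.0094, "y": 0.16, "z": 0, "spin": 0, "claw": 40},
    {"x": -0.0094, "y": 0.16, "z": 0, "spin": 0, "claw": 40},
    {"x": -0.0094, "y": 0.16, "z": 0, "spin": 0, "claw": 40},
    {"x": -0.0094, "y": 0.08, "z": 0, "spin": 0, "claw": 40},
    {"x": 0, "y": 0, "z": 0, "spin": 0, "claw": 40},
    {"x": 0, "y": 0, "z": 0, "spin": 0, "claw": 40}
  ]
}}

```text
time_s: 12.1
ee_pos: [0.5143, 0.284, 0.2027]
eef_rot: [-3.14, 0.0, 1.971]
force: [0.7, 0.1, -2.5]
grip_width: 0.0458
grip_force: 19.9
```

```bash
python3 - <<'E'
from h import *
k=lambda i:cv2.resize(i,None,fx=3,fy=3,interpolation=cv2.INTER_CUBIC)
cv2.imwrite("pics/p3.png",k(camera("scene")[110:290,300:500]))
E
```

```text
(no output)
```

View pics/p3.png

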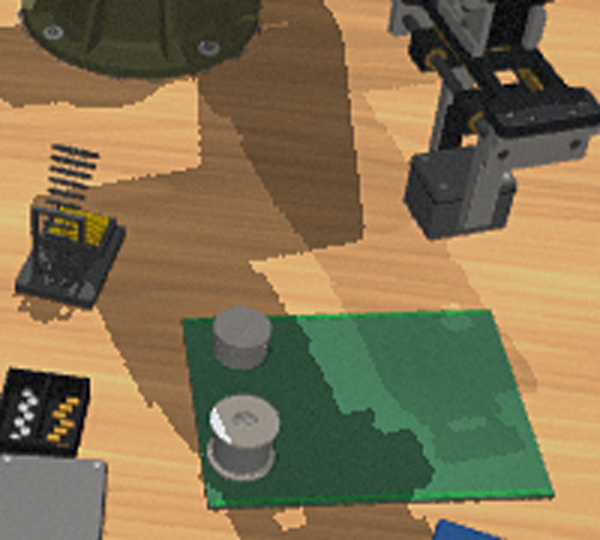

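The box hangs level in the gripper over the mat, clear of the tin and spool. Next I'll lower it.

{"api": "send_rows", "payload": {
  "targets": [
    {"x": 0, "y": 0, "z": -0.08, "spin": 0, "claw": 40},
    {"x": 0, "y": 0, "z": -0.15, "spin": 0, "claw": 40},
    {"x": 0, "y": 0, "z": -0.15, "spin": 0, "claw": 40},
    {"x": 0, "y": 0, "z": -0.15, "spin": 0, "claw": 40},
    {"x": 0, "y": 0, "z": -0.15, "spin": 0, "claw": 40},
    {"x": 0, "y": 0, "z": -0.1, "spin": 0, "claw": 40},
    {"x": 0, "y": 0, "z": -0.06, "spin": 0, "claw": 40},
    {"x": 0, "y": 0, "z": -0.03, "spin": 0, "claw": 40},
    {"x": 0, "y": 0, "z": -0.02, "spin": 0, "claw": 40},
    {"x": 0, "y": 0, "z": 0, "spin": 0, "claw": 40},
    {"x": 0, "y": 0, "z": 0, "spin": 0, "claw": 40}
  ]
}}

```text
time_s: 13.25
ee_pos: [0.5151, 0.2845, 0.0263]
eef_rot: [3.14, -0.0, 1.97]
force: [-0.7, 0.5, -1.5]
grip_width: 0.0461
grip_force: 19.9
```

{"api": "send_rows", "payload": {
  "targets": [
    {"x": 0, "y": 0, "z": -0.007, "spin": 0, "claw": 40},
    {"x": 0, "y": 0, "z": -0.007, "spin": 0, "claw": 40},
    {"x": 0, "y": 0, "z": -0.005, "spin": 0, "claw": 40},
    {"x": 0, "y": 0, "z": 0, "spin": 0, "claw": 40}
  ]
}}

```text
time_s: 13.65
ee_pos: [0.5146, 0.2843, 0.0215]
eef_rot: [-3.141, 0.0, 1.97]
force: [-0.0, 1.1, -2.2]
grip_width: 0.0462
grip_force: 19.9
```

{"api": "send_rows", "payload": {
  "targets": [
    {"x": 0, "y": 0, "z": -0.007, "spin": 0, "claw": 40},
    {"x": 0, "y": 0, "z": -0.007, "spin": 0, "claw": 40},
    {"x": 0, "y": 0, "z": -0.006, "spin": 0, "claw": 40},
    {"x": 0, "y": 0, "z": -0.005, "spin": 0, "claw": 40},
    {"x": 0, "y": 0, "z": 0, "spin": 0, "claw": 40}
  ]
}}

```text
time_s: 14.15
ee_pos: [0.5146, 0.2843, 0.0165]
eef_rot: [-3.141, 0.0, 1.97]
force: [-0.2, 0.7, -1.8]
grip_width: 0.0462
grip_force: 19.9
```

{"api": "send_rows", "payload": {
  "targets": [
    {"x": 0, "y": 0, "z": -0.005, "spin": 0, "claw": 40},
    {"x": 0, "y": 0, "z": -0.005, "spin": 0, "claw": 40},
    {"x": 0, "y": 0, "z": 0, "spin": 0, "claw": 40}
  ]
}}

```text
time_s: 14.45
ee_pos: [0.5146, 0.2844, 0.0145]
eef_rot: [-3.141, -0.0, 1.97]
force: [-0.0, 0.1, -1.5]
grip_width: 0.046
grip_force: 19.9
```

{"api": "send_rows", "payload": {
  "targets": [
    {"x": 0, "y": 0, "z": -0.005, "spin": 0, "claw": 40},
    {"x": 0, "y": 0, "z": 0, "spin": 0, "claw": 40},
    {"x": 0, "y": 0, "z": 0, "spin": 0, "claw": 40}
  ]
}}

```text
time_s: 14.75
ee_pos: [0.5148, 0.2844, 0.0141]
eef_rot: [3.141, -0.0, 1.97]
force: [-3.3, -0.8, 5.9]
grip_width: 0.0456
grip_force: 19.9
```

The vertical force rose, so the box is on the mat. I'll release and lift away.

{"api": "send_rows", "payload": {
  "targets": [
    {"x": 0, "y": 0, "z": 0, "spin": 0, "claw": 76},
    {"x": 0, "y": 0, "z": 0, "spin": 0, "claw": 76},
    {"x": 0, "y": 0, "z": 0, "spin": 0, "claw": 76},
    {"x": 0, "y": 0, "z": 0, "spin": 0, "claw": 76},
    {"x": 0, "y": 0, "z": 0, "spin": 0, "claw": 76},
    {"x": 0, "y": 0, "z": 0.1, "spin": 0, "claw": 76},
    {"x": 0, "y": 0, "z": 0.15, "spin": 0, "claw": 76},
    {"x": 0, "y": 0, "z": 0.2, "spin": 0, "claw": 76},
    {"x": 0, "y": 0, "z": 0.2, "spin": 0, "claw": 76},
    {"x": 0, "y": 0, "z": 0.2, "spin": 0, "claw": 76},
    {"x": -0.1, "y": 0, "z": 0, "spin": 0, "claw": 76},
    {"x": -0.1, "y": 0, "z": 0, "spin": 0, "claw": 76},
    {"x": -0.1, "y": 0, "z": 0, "spin": 0, "claw": 76},
    {"x": 0, "y": 0, "z": 0, "spin": 0, "claw": 76}
  ]
}}

```text
time_s: 16.15
ee_pos: [0.4533, 0.2845, 0.184]
eef_rot: [3.142, -0.0, 1.971]
force: [-0.0, -0.0, 0.7]
grip_width: 0.076
grip_force: 0.0
```

```bash
python3 - <<'E'
from h import *
cv2.imwrite("pics/p4.png",cv2.resize(camera("scene")[140:320,150:500],None,fx=2.2,fy=2.2,interpolation=cv2.INTER_CUBIC))
E
```

```text
(no output)
```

View pics/p4.png

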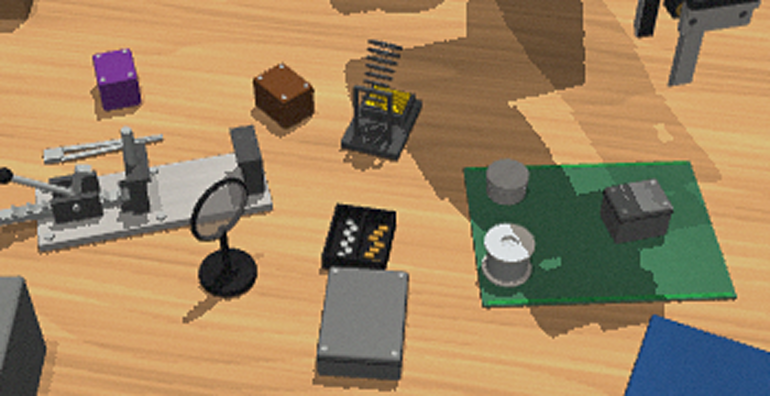

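The box stands upright on the mat at about (637,212) in the crop. The pawl is over, the bar is back and nothing else has moved, so I'll hand in.

```bash
python3 -c "from station import *; print(hand_in())"
```

```text
the job is handed in; nothing more can be done
None
```

The job is handed in: the pawl is thrown over, the clamp bar is fully back, and the grey project box stands upright on a free part of the green mat, with nothing else visibly moved in the last picture (about 16 s of the 51 s used).

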